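# Hold the table's pedal bin open for a guest, then let its lid down softly

## Robot

A 6-joint arm with a two-finger parallel gripper is mounted at the origin on the work surface. World frame = base frame: x ahead of the robot, y to its left, z up, the work surface at z = 0. Lengths are in mm, angles in degrees, forces in N, time in s.
With the tool pointing down it reaches from about 300 to 850 mm from the base axis. Payload 4.2 kg.
Tool frame: the origin (TCP) lies midway between the tips of the shut fingers; the grasp point (between the pads) lies env.hold_point_z behind it (env.hold_point_z is the distance from the TCP to the grasp point, in mm); z points along the fingers, y is the line along which they close (so a half turn about z gives the same grasp; the last joint's range is limited). The gripper opens to 91 mm and grips with 3 to 60 N. Pads are 32 mm wide; open, the fingers measure 118 mm over their backs; the gripper's body (76 mm by 178 mm) begins 60 mm behind the grasp point.
Start: joints at [68.698, 18.312, 89.639, -0, 72.044, -1.146], TCP at [198.141, 539.799, 213.976] pointing down, gripper open.
Joint ranges: [-177.97, 177.97], [-48.28, 115.42], [12.27, 149.76], [-77.06, 257.06], [2.81, 150.46], [-146.56, 146.56]. Speed limits (degrees/s): [147.25, 147.25, 180, 180, 180, 180].

## Interface

Orientations are given as [roll, pitch, yaw] about the fixed x, y, z axes, in that order (R = Rz(yaw) Ry(pitch) Rx(roll)).
In Python, from workcell import env, viewer, spotter gives the robot as it stands.
- The arm moves only by the tool apply_moves, never from a script. Its arguments are lists of equal length, an entry for each row: "delta_pos": the shift along the world's x, y, z normalised to -1 to 1, where 1 is 120 mm, a list of three; "rot": the turn, a rotation vector about the world's x, y, z normalised to -1 to 1, where 1 is 1.5 rad, a list of three; "hand": the opening, from 0 (shut) to 1 (fully open). A call has 1 to 10 rows; each row is the pose to reach, as a shift and turn from the pose commanded when the call began; what a row does not reach only later rows make up. A row lasts 1/12 s, in which the tool goes at most 41.7 mm and 7.16 degrees, less where a joint would pass 70% of its speed; a pose out of reach is approached as far as the arm can. A call with a number of a shift or a turn outside -1 to 1 is refused whole. A call with a gripper value outside its range is refused whole. The fingers move at their own pace and stop on an object; "newtons" is the grip in N (left out, the last holds). Time passes only in rows, so rows that repeat a pose let the fingers close. It gives the time, the measured TCP pose, the force, the opening and the grip force at its end, in the units of the state.
- env.state(): the state, without advancing time (a new reading comes with each control period).
- viewer.grab_frame(name): name is "side" or "top"; returns a dict with "pixels" (480x640x3 uint8, red, green, blue), "camera_matrix" (3x3 intrinsics, pixels), "R" (3x3) and "t" (3): a world point X has camera coordinates R X + t. Camera axes: x right, y down, z forward; pixel columns grow to the right and rows downward; lengths in mm; the calibration is good to about 2 mm. A picture is of the moment at which its call begins. There is no depth.
- env.job_done(): hands the job in; it is judged then, once.
Trained networks look in a picture, given as the dict that the camera call returned (one of the last four; its "shot" number tells which), for a name from the list of things; names that differ only in an ending like _2 or _b are one class to them, and where a whole thing is asked for, a point or a joint stands for the part that bears it (a point fixed in the world has none). Each returns a list of dicts, best first, with "score" (0 to 1); they miss things now and then, are a little off and sometimes report something else, mostly with a low value. They report only what shows in the picture. A call takes as long as a camera call. They do not tell look-alikes from the thing itself.
- spotter.trace(picture, query): "mask" (480x640 bool, what is visible of it) and "box" ([centre column, centre row, width, height] in pixels, round what is visible of it).
- spotter.landmark_of(picture, query): "position" ([column, row] in pixels: a listed point, or the origin of a listed thing).
The state is a dict: "time_s": time; "qpos": joint angles; "qvel": joint speeds; "effort": joint torques, N m; "ee_pos": TCP position; "ee_rot": TCP orientation; "force": force on the tool from outside, world axes, zero at the start; "torque": the same for the moment, N m; "gripper_width": finger opening in mm; "gripper_force": force on a finger pad.
Only numpy, scipy, OpenCV 4.12 (cv2) and the standard library are available. Lean on these libraries where they do the work, as an engineer would, in place of code of your own. Each camera call takes 0.05 s, during which the arm holds its last target. There are 200 camera calls.

## Task

A guest wants to drop her thread ends into the little steel pedal bin on the beading table: with the fingertips press its pedal right down so that the lid stands wide open, keep it open for three seconds, then let the pedal come up slowly so that the lid settles shut without slamming. Work the lid only by the pedal, never by touching the lid itself. Do not lift, shove or tip the bin, and leave the jars and dishes around it where they stand.

Things in the scene. Friction and masses are not known exactly. Their poses are not given: they have to be found in the camera images.
- bin: The small pedal bin for scraps, standing loose on the table, 1.5 kg: round brushed-steel shell 150 mm across on a black plastic foot ring 154 mm across and 34 mm high, 203 mm tall with the lid shut, a grey bucket inside. Origin: centre of its underside. Its -x axis points to the front, where the pedal sticks out; +x to the hinge at the back; z up.
- pedal_pad (a point): Centre of the upper face of the bin's pedal pad: a steel plate with ribbed rubber tread, 50 mm wide (bin's y), 36 mm long (bin's x), 7 mm thick, on a steel arm out of a slot in the foot ring. At rest it lies 120 mm in front of the bin's centre and 38 mm above the table, the pad sloping up outwards by 9 degrees. It goes down almost straight until the pad's outer edge rests on the table, this point then 9 mm up.
- pedal (a joint): Angle of the pedal about its pivot, which lies inside the foot, 130 mm behind the pad's centre: 0 at rest (up), about 0.23 rad pressed right down, when the pad's outer edge meets the table. It takes about 4 to 6 N at the pad to start it, less as the lid rises. It has no spring: the lid's weight pushes it back up.
- lid (a joint): Angle of the lid about its hinge at the back of the bin, 190 mm above the table: 0 shut, about 1.15 rad wide open. A push rod ties it to the pedal: the lid turns 5 times as far as the pedal, up and down alike. There is no damper: if the pedal is let go, or let up faster than about 60 mm/s at the pad, the lid bangs shut.
- lid_cap: The bin's lid: a slightly domed round steel cap 154 mm across and 16 mm thick. Origin: centre of its underside, 187 mm above the table when shut; z up through the dome, its -x axis points to the front edge.
- jar_a_mid (a point): Centre (half-way up) of a clear round jar of beads, 58 mm across, 58 mm tall; stands near the pedal (bin frame: about 100 mm to the front, 120 mm to -y). To be left alone.
- jar_b_mid (a point): Centre (half-way up) of a clear round jar of beads, 52 mm across, 50 mm tall; stands close beside the bin (bin frame: about 140 mm to +y). To be left alone.
- jar_c_mid (a point): Centre (half-way up) of a clear round jar of beads, 66 mm across, 80 mm tall; stands out on the table. To be left alone.
- jar_d_mid (a point): Centre (half-way up) of a clear round jar of beads, 58 mm across, 58 mm tall; stands out on the table. To be left alone.
- palette: Flower-shaped stoneware bead palette with seven wells, 116 mm across, 20 mm tall; origin under its centre, z up. To be left alone.
- beaker: Terracotta beaker, 72 mm across the rim, 85 mm tall; origin under its centre, z up. To be left alone.
- plate: Stoneware plate with bead bracelets, 180 mm across, about 25 mm tall; origin under its centre, z up. To be left alone.
- vase: Green wine bottle used as a vase, 76 mm across, 300 mm tall, flowers to 0.5 m; origin under its centre, z up. To be left alone.
Mind the look-alikes: they are no part of the job. What is shaped like the part that bears jar_c_mid but green or red is not meant.

How it is judged:
By the outcome, as a careful person would: the job done as asked, in the order asked, and still so for the second after the job is handed in, with the robot touching nothing.
It also fails if it takes over 51 s, if anything falls off the work surface, if the arm or the gripper's body presses on something with over 40 N, if the wrist force passes 120 N, or if a joint passes its speed limit or range.

## Working session

There is one attempt and no reset: what is moved stays moved. The work goes in short steps, Python scripts to look and compute and a tool call to move; the robot and the scene stay as the last step left them, time stands still between calls to the robot, and variables do not carry over. Pictures are saved under pics/ and viewed, at most 10 in all, crops included, and the job is handed in when it is done.

Besides the shell and the picture viewer there is one more tool, called by a JSON object that holds its "fn" and its "kwargs". apply_moves: Moves the arm, as the interface text tells. Its arguments: {"type":"object","properties":{"delta_pos":{"type":"array"},"rot":{"type":"array"},"hand":{"type":"array"},"newtons":{"type":"number"}},"required":["delta_pos","rot","hand"]}

```bash
mkdir -p pics
cat > h.py <<'E'
import numpy as np, cv2
from workcell import env, viewer, spotter
def tri(obs):
    A=[];b=[]
    for p,f in obs:
        P=f["camera_matrix"]@np.c_[f["R"],f["t"]]
        for k in (0,1):
            r=p[k]*P[2]-P[k]; A.append(r[:3]/np.linalg.norm(r[:3])); b.append(-r[3]/np.linalg.norm(r[:3]))
    return np.linalg.lstsq(np.array(A),np.array(b),rcond=None)[0]
def onz(p,f,z):
    K,R,t=map(np.array,(f["camera_matrix"],f["R"],f["t"]))
    d=R.T@np.linalg.solve(K,[p[0],p[1],1]); c=-R.T@t.ravel()
    return c+d*(z-c[2])/d[2]
E
python3 - <<'E'
from h import *
F={n:viewer.grab_frame(n) for n in("side","top")}
for n,f in F.items(): cv2.imwrite(f"pics/{n}0.png",cv2.cvtColor(f["pixels"],cv2.COLOR_RGB2BGR))
Z=dict(bin=0,pedal_pad=38,lid_cap=187,jar_a_mid=29,jar_b_mid=25,jar_c_mid=40,palette=0,beaker=0,plate=0,vase=0)
for q,z in Z.items():
    ob=[]
    for n,f in F.items():
        L=spotter.landmark_of(f,q)
        for l in L[:4]: print(q,n,round(l["score"],2),np.round(l["position"]),np.round(onz(l["position"],f,z)[:2]))
        if L: ob.append((L[0]["position"],f))
    if len(ob)==2: print("   tri",np.round(tri(ob),1))
s=env.state();print(s["time_s"],s["ee_pos"],s["ee_rot"],s["force"],s["gripper_width"],env.hold_point_z)
E
```

```text
bin side 0.6 [306. 301.] [594. 112.]
bin top 0.64 [282. 245.] [586. 104.]
   tri [591.  104.9  -6.9]
pedal_pad side 0.4 [383. 227.] [ 340. -257.]
pedal_pad side 0.39 [323. 272.] [544.   8.]
pedal_pad top 0.52 [313. 266.] [522.  16.]
   tri [427.9  23.1 244.1]
lid_cap side 0.76 [308. 249.] [585.  87.]
lid_cap top 0.74 [277. 229.] [594.  98.]
lid_cap top 0.37 [249. 284.] [462. 165.]
   tri [588.3  97.6 195.5]
jar_a_mid top 0.97 [338. 225.] [636. -55.]
jar_b_mid side 0.6 [347. 315.] [463. 197.]
jar_b_mid top 0.82 [249. 287.] [468. 190.]
   tri [465.8 190.6  19.5]
jar_c_mid side 0.91 [357. 236.] [ 435. -192.]
jar_c_mid side 0.77 [333. 236.] [ 520. -190.]
jar_c_mid side 0.67 [353. 256.] [449. -75.]
jar_c_mid side 0.61 [374. 196.] [ 369. -471.]
jar_c_mid top 0.92 [387. 302.] [ 422. -180.]
jar_c_mid top 0.91 [504. 324.] [ 360. -485.]
jar_c_mid top 0.82 [392. 264.] [ 522. -198.]
jar_c_mid top 0.62 [432. 264.] [ 521. -305.]
   tri [ 428.1 -179.2   48.4]
palette side 0.67 [380. 226.] [ 349. -323.]
palette side 0.34 [344. 197.] [ 486. -526.]
palette top 0.87 [442. 334.] [ 335. -332.]
palette top 0.55 [336. 224.] [645. -49.]
   tri [ 341.4 -334.3   -8. ]
beaker side 0.57 [305. 211.] [ 638. -419.]
beaker top 0.89 [457. 224.] [ 640. -393.]
beaker top 0.53 [430. 268.] [ 516. -309.]
   tri [ 635.2 -386.5   20.9]
plate side 0.68 [322. 414.] [522. 533.]
plate top 0.77 [133. 271.] [519. 518.]
   tri [521.4 523.2 -13.1]
vase side 0.83 [346. 196.] [ 480. -540.]
vase top 0.9 [513. 274.] [ 495. -536.]
   tri [ 486.8 -532.9    5.3]
1.1 [198.15201134 539.78789474 213.97260889] [ 1.79995591e+02 -8.51910919e-04  1.59842270e+02] [ 0.19375198 -0.42979767 -1.25419277] 91.47141778339224 18.8
```

View pics/side0.png

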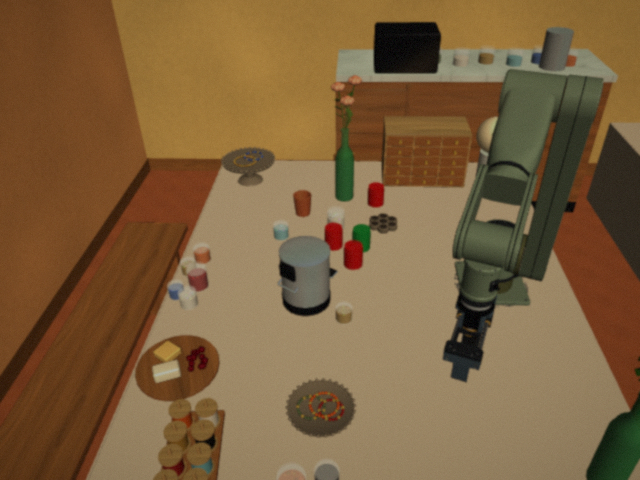

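View pics/top0.png

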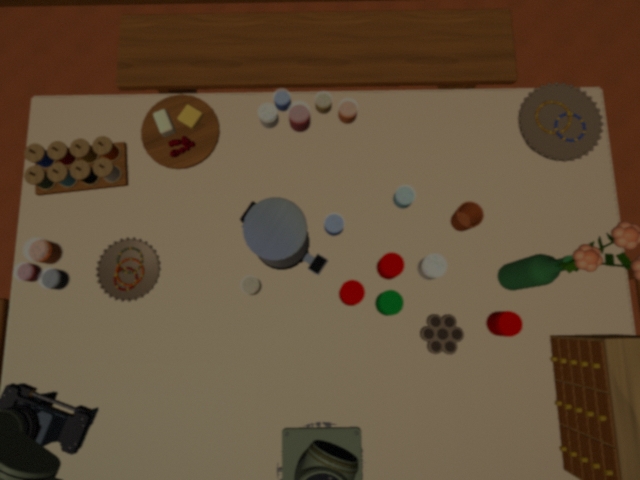

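The pictures show the bin near top px (277,230), its pedal at about (317,264), a red jar at (351,292) in front of the pedal, and jar_a at (334,224). I'll refine the pedal position next.

Run:
```python
from h import *
f=viewer.grab_frame("top"); g=viewer.grab_frame("side")
for q in("pedal_pad","bin","lid_cap"):
  for n,c in(("top",f),("side",g)):
    for l in spotter.trace(c,q)[:2]:
        m=l["mask"]; r=cv2.minAreaRect(np.argwhere(m)[:,::-1].astype(np.float32))
        print(q,n,round(l["score"],2),np.round(l["box"]),m.sum(),np.round(r[0],1),np.round(r[1],1),np.round(onz(r[0],c,38 if q[0]=="p" else 195),1))
im=cv2.cvtColor(f["pixels"],cv2.COLOR_RGB2BGR)[180:310,230:370]
cv2.imwrite("pics/crop1.png",cv2.resize(im,(630,585),interpolation=cv2.INTER_CUBIC))
C=lambda X:np.round((lambda v:v[:2]/v[2])(f["camera_matrix"]@(f["R"]@np.array(X,float)+np.ravel(f["t"]))),1)
for X in((590,103,0),(590,103,195),(520,12,38),(520,12,0)):print(X,C(X))
print(onz((317.5,264.5),f,38))
```

```text
pedal_pad top 0.71 [316. 265.  24.  19.] 332 [314.6 262.3] [22.8 18.8] [531.2  11.8  38. ]
pedal_pad side 0.44 [332. 274.   9.   8.] 34 [332.5 273. ] [6. 5.] [513.6  14.3  38. ]
bin top 0.83 [283. 236.  90.  75.] 4184 [280.5 240. ] [93.5 64.4] [564.9  89.9 195. ]
bin side 0.85 [307. 277.  61.  76.] 3696 [307. 276.] [58. 80.] [576.4 223.  195. ]
lid_cap top 0.86 [278. 229.  72.  66.] 3229 [274.9 228.4] [63.3 63.4] [593.1 103.2 195. ]
lid_cap side 0.69 [304. 252.  52.  40.] 1434 [303.5 252. ] [34. 53.] [595.3 112.  195. ]
(590, 103, 0) [282.1 243.9]
(590, 103, 195) [275.  229.7]
(520, 12, 38) [314.6 266.4]
(520, 12, 0) [314.8 268.1]
[525.08658903   4.04874197  38.        ]
```

View pics/crop1.png

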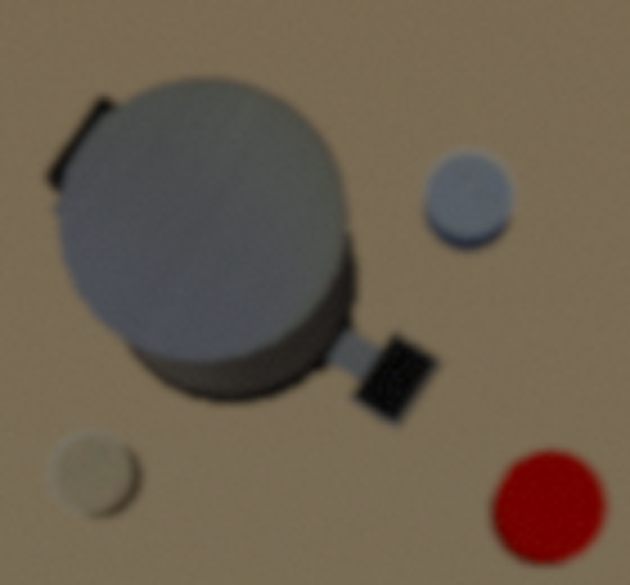

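The pad centre is at crop (397,380), i.e. top px (318,264), which is about (525,3,38) in world coordinates. The bin is then at about (590,104) with its +x axis at yaw 57°, and the 120 mm spacing checks out. I'll go round the front with the fingers shut.

{"fn": "apply_moves", "kwargs": {"delta_pos": [[0.06,-0.2,0.04],[0.14,-0.5,0.1],[0.2,-0.7,0.15],[0.25,-0.9,0.2]], "rot": [[0,0,-0.06],[0,0,-0.12],[0,0,-0.18],[0,0,-0.239]], "hand": [0,0,0,0], "newtons": 10}}

```text
time_s: 1.83
ee_pos: [228.4, 430.4, 238.2]
ee_rot: [-180.0, 0.0, 139.1]
force: [-0.1, -0.3, 0.6]
gripper_width: 67.3
gripper_force: 0.0
```

{"fn": "apply_moves", "kwargs": {"delta_pos": [[0.06,-0.22,0],[0.12,-0.45,0],[0.18,-0.68,0],[0.25,-0.9,0]], "rot": [[0,0,-0.06],[0,0,-0.12],[0,0,-0.18],[0,0,-0.239]], "hand": [0,0,0,0]}}

```text
time_s: 2.17
ee_pos: [258.1, 322.4, 238.1]
ee_rot: [180.0, -0.0, 118.5]
force: [0.4, -0.0, -0.0]
gripper_width: 40.7
gripper_force: 0.0
```

{"fn": "apply_moves", "kwargs": {"delta_pos": [[0.06,-0.22,0],[0.12,-0.45,0],[0.18,-0.68,0],[0.25,-0.9,0]], "rot": [[0,0,-0.06],[0,0,-0.12],[0,0,-0.18],[0,0,-0.239]], "hand": [0,0,0,0]}}

```text
time_s: 2.5
ee_pos: [288.0, 214.4, 238.2]
ee_rot: [180.0, -0.0, 98.0]
force: [1.1, -0.1, 0.2]
gripper_width: 14.1
gripper_force: 0.0
```

{"fn": "apply_moves", "kwargs": {"delta_pos": [[0.09,-0.22,0],[0.18,-0.45,0],[0.27,-0.68,0],[0.35,-0.9,0]], "rot": [[0,0,-0.06],[0,0,-0.12],[0,0,-0.18],[0,0,-0.239]], "hand": [0,0,0,0]}}

```text
time_s: 2.83
ee_pos: [330.5, 106.4, 238.3]
ee_rot: [179.9, -0.0, 77.4]
force: [1.7, 0.7, 0.8]
gripper_width: 0.4
gripper_force: 0.0
```

{"fn": "apply_moves", "kwargs": {"delta_pos": [[0.12,-0.22,-0.1],[0.25,-0.45,-0.2],[0.37,-0.68,-0.3],[0.5,-0.9,-0.4],[0.5,-0.9,-0.4],[0.5,-0.9,-0.4]], "rot": [[0,0,-0.06],[0,0,-0.12],[0,0,-0.18],[0,0,-0.239],[0,0,-0.239],[0,0,-0.239]], "hand": [0,0,0,0,0,0]}}

```text
time_s: 3.33
ee_pos: [390.1, -1.0, 189.5]
ee_rot: [-179.9, 0.0, 57.0]
force: [-0.4, 0.6, -0.1]
gripper_width: 0.5
gripper_force: 0.0
```

{"fn": "apply_moves", "kwargs": {"delta_pos": [[0.15,0,0],[0.35,0,-0.1],[0.6,0.02,-0.2],[0.8,0.03,-0.3],[0.95,0.04,-0.4],[0.95,0.04,-0.4]], "rot": [[0.03,-0.02,0],[0.06,-0.04,0],[0.09,-0.06,0],[0.12,-0.08,0],[0.147,-0.095,0],[0.147,-0.095,0]], "hand": [0,0,0,0,0,0]}}

```text
time_s: 3.83
ee_pos: [504.9, 5.1, 140.4]
ee_rot: [-179.9, -15.1, 57.1]
force: [-0.7, -0.6, 0.6]
gripper_width: 0.4
gripper_force: 0.0
```

{"fn": "apply_moves", "kwargs": {"delta_pos": [[0.05,0.02,-0.15],[0.12,0.04,-0.35],[0.18,0.06,-0.5],[0.22,0.06,-0.57],[0.22,0.06,-0.57],[0.22,0.06,-0.57]], "rot": [[0,0,0],[0,0,0],[0,0,0],[0,0,0],[0,0,0],[0,0,0]], "hand": [0,0,0,0,0,0]}}

```text
time_s: 4.33
ee_pos: [530.4, 12.6, 74.4]
ee_rot: [180.0, -15.0, 57.2]
force: [-0.8, -0.1, 0.6]
gripper_width: 0.3
gripper_force: 0.0
```

Run:
```python
from h import *
o=[]
for n,(a,b) in(("top",(210,190)),("side",(250,190))):
    f=viewer.grab_frame(n); im=cv2.cvtColor(f["pixels"],cv2.COLOR_RGB2BGR)
    C=lambda X:(lambda v:v[:2]/v[2])(f["camera_matrix"]@(f["R"]@np.array(X,float)+np.ravel(f["t"])))
    s=env.state()["ee_pos"]; print(n,"tcp px",(C(s)-[a,b])*2.6,"pad px",(C([525,2.5,38])-[a,b])*2.6)
    o.append(cv2.resize(im[b:b+140,a:a+150],None,fx=2.6,fy=2.6,interpolation=cv2.INTER_CUBIC))
cv2.imwrite("pics/hover.png",np.hstack(o)); s=env.state(); print(s["ee_pos"],s["ee_rot"],s["force"],s["time_s"])
```

```text
top tcp px [270.92139153 183.64782467] pad px [280.99078255 193.75862   ]
side tcp px [200.60501207 191.21469241] pad px [205.85055226 209.68638884]
[530.85495819  12.11875534  75.0293985 ] [179.88467862 -15.09179153  57.21569708] [1.17319796 0.11978673 0.14428339] 4.4333
```

View pics/hover.png

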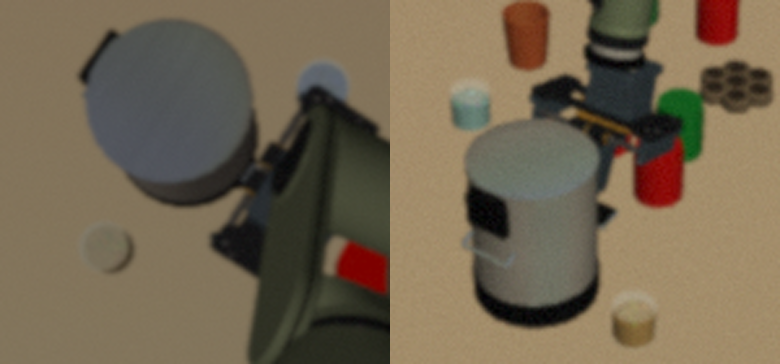

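The gripper is over the pad, with its body clear of the lid and the red jar. The pad is still visible at about crop px (605,213) in the side view. Descending to contact.

{"fn": "apply_moves", "kwargs": {"delta_pos": [[0,0,-0.06],[0,0,-0.12],[0,0,-0.17],[0,0,-0.2],[0,0,-0.22],[0,0,-0.24],[0,0,-0.26],[0,0,-0.28],[0,0,-0.3],[0,0,-0.3]], "rot": [[0,0,0],[0,0,0],[0,0,0],[0,0,0],[0,0,0],[0,0,0],[0,0,0],[0,0,0],[0,0,0],[0,0,0]], "hand": [0,0,0,0,0,0,0,0,0,0]}}

```text
time_s: 5.27
ee_pos: [530.5, 11.6, 37.3]
ee_rot: [180.0, -15.0, 57.1]
force: [-2.1, -1.4, 2.7]
gripper_width: 0.5
gripper_force: 1.2
```

{"fn": "apply_moves", "kwargs": {"delta_pos": [[0,0,-0.02],[0,0,-0.04],[0,0,-0.06],[0,0,-0.08],[0,0,-0.1],[0,0,-0.1]], "rot": [[0,0,0],[0,0,0],[0,0,0],[0,0,0],[0,0,0],[0,0,0]], "hand": [0,0,0,0,0,0]}}

```text
time_s: 5.77
ee_pos: [530.6, 11.8, 25.0]
ee_rot: [-180.0, -15.0, 57.1]
force: [0.4, -1.7, 1.9]
gripper_width: 0.2
gripper_force: 0.9
```

Run:
```python
from h import *
o=[]
for n,(a,b) in(("top",(210,170)),("side",(250,170))):
    f=viewer.grab_frame(n); im=cv2.cvtColor(f["pixels"],cv2.COLOR_RGB2BGR)
    o.append(cv2.resize(im[b:b+160,a:a+150],None,fx=2.6,fy=2.6,interpolation=cv2.INTER_CUBIC))
cv2.imwrite("pics/half.png",np.hstack(o)); s=env.state(); print(s["ee_pos"],s["force"],s["time_s"])
```

```text
[530.69927619  11.85281122  25.35250462] [-1.00947939 -1.24708549  0.92752688] 5.8667
```

View pics/half.png

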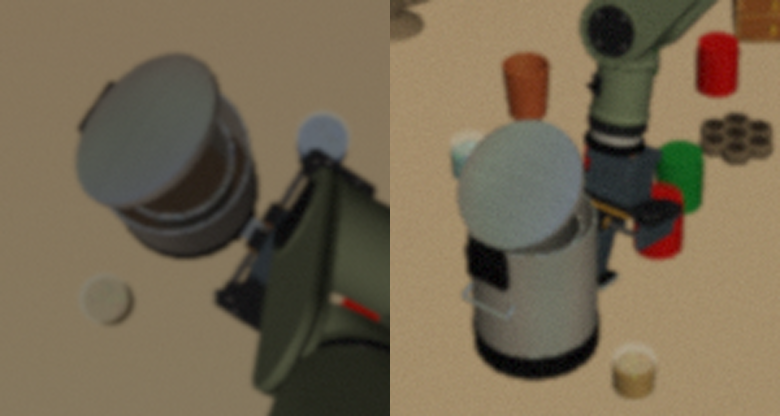

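The lid is about half open and the bin hasn't moved. Continuing down.

{"fn": "apply_moves", "kwargs": {"delta_pos": [[0,0,-0.02],[0,0,-0.04],[0,0,-0.06],[0,0,-0.08],[0,0,-0.08]], "rot": [[0,0,0],[0,0,0],[0,0,0],[0,0,0],[0,0,0]], "hand": [0,0,0,0,0]}}

```text
time_s: 6.28
ee_pos: [530.3, 12.0, 15.3]
ee_rot: [-180.0, -15.0, 57.1]
force: [0.4, -1.0, 0.7]
gripper_width: 0.4
gripper_force: 0.4
```

{"fn": "apply_moves", "kwargs": {"delta_pos": [[0,0,-0.01],[0,0,-0.02],[0,0,-0.02]], "rot": [[0,0,0],[0,0,0],[0,0,0]], "hand": [0,0,0]}}

```text
time_s: 6.53
ee_pos: [530.4, 11.9, 13.3]
ee_rot: [-180.0, -15.0, 57.1]
force: [0.1, -0.3, 0.2]
gripper_width: 0.4
gripper_force: 0.2
```

{"fn": "apply_moves", "kwargs": {"delta_pos": [[0,0,-0.01],[0,0,-0.015],[0,0,-0.015]], "rot": [[0,0,0],[0,0,0],[0,0,0]], "hand": [0,0,0]}}

```text
time_s: 6.78
ee_pos: [530.5, 11.9, 12.1]
ee_rot: [-180.0, -15.1, 57.1]
force: [-2.3, -0.8, 4.8]
gripper_width: 0.4
gripper_force: 2.3
```

{"fn": "apply_moves", "kwargs": {"delta_pos": [[0,0,-0.01],[0,0,-0.015],[0,0,-0.015]], "rot": [[0,0,0],[0,0,0],[0,0,0]], "hand": [0,0,0]}}

```text
time_s: 7.03
ee_pos: [530.6, 12.0, 11.6]
ee_rot: [180.0, -15.1, 57.2]
force: [-4.9, -0.7, 16.3]
gripper_width: 0.6
gripper_force: 8.3
```

The pedal is on its stop at 16 N. Holding for over 3 s.

{"fn": "apply_moves", "kwargs": {"delta_pos": [[0,0,0],[0,0,0],[0,0,0],[0,0,0],[0,0,0],[0,0,0],[0,0,0],[0,0,0],[0,0,0],[0,0,0]], "rot": [[0,0,0],[0,0,0],[0,0,0],[0,0,0],[0,0,0],[0,0,0],[0,0,0],[0,0,0],[0,0,0],[0,0,0]], "hand": [0,0,0,0,0,0,0,0,0,0]}}

```text
time_s: 7.87
ee_pos: [530.6, 12.0, 11.7]
ee_rot: [180.0, -15.1, 57.2]
force: [-5.7, -1.8, 16.2]
gripper_width: 0.5
gripper_force: 8.2
```

Run:
```python
from h import *
o=[]
for n,(a,b) in(("top",(210,170)),("side",(250,170))):
    f=viewer.grab_frame(n); im=cv2.cvtColor(f["pixels"],cv2.COLOR_RGB2BGR)
    o.append(cv2.resize(im[b:b+160,a:a+150],None,fx=2.6,fy=2.6,interpolation=cv2.INTER_CUBIC))
cv2.imwrite("pics/open.png",np.hstack(o)); s=env.state(); print(s["ee_pos"],s["force"],s["time_s"])
```

```text
[530.60137099  12.01325041  11.66509613] [-4.47705005 -1.74019919 15.96256515] 7.9667
```

View pics/open.png

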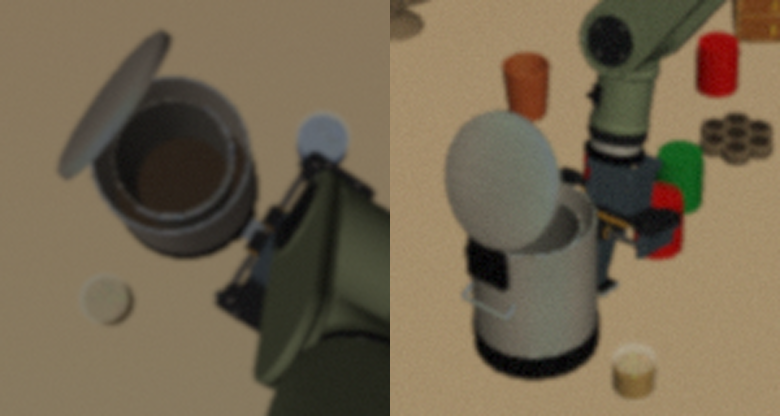

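{"fn": "apply_moves", "kwargs": {"delta_pos": [[0,0,0],[0,0,0],[0,0,0],[0,0,0],[0,0,0],[0,0,0],[0,0,0],[0,0,0],[0,0,0],[0,0,0]], "rot": [[0,0,0],[0,0,0],[0,0,0],[0,0,0],[0,0,0],[0,0,0],[0,0,0],[0,0,0],[0,0,0],[0,0,0]], "hand": [0,0,0,0,0,0,0,0,0,0]}}

```text
time_s: 8.8
ee_pos: [530.6, 12.0, 11.7]
ee_rot: [180.0, -15.1, 57.2]
force: [-5.2, -2.3, 16.3]
gripper_width: 0.6
gripper_force: 8.2
```

{"fn": "apply_moves", "kwargs": {"delta_pos": [[0,0,0],[0,0,0],[0,0,0],[0,0,0],[0,0,0],[0,0,0],[0,0,0],[0,0,0],[0,0,0],[0,0,0]], "rot": [[0,0,0],[0,0,0],[0,0,0],[0,0,0],[0,0,0],[0,0,0],[0,0,0],[0,0,0],[0,0,0],[0,0,0]], "hand": [0,0,0,0,0,0,0,0,0,0]}}

```text
time_s: 9.63
ee_pos: [530.6, 12.0, 11.7]
ee_rot: [180.0, -15.1, 57.2]
force: [-5.5, -1.6, 16.3]
gripper_width: 0.3
gripper_force: 8.2
```

{"fn": "apply_moves", "kwargs": {"delta_pos": [[0,0,0],[0,0,0],[0,0,0],[0,0,0],[0,0,0],[0,0,0],[0,0,0],[0,0,0],[0,0,0],[0,0,0]], "rot": [[0,0,0],[0,0,0],[0,0,0],[0,0,0],[0,0,0],[0,0,0],[0,0,0],[0,0,0],[0,0,0],[0,0,0]], "hand": [0,0,0,0,0,0,0,0,0,0]}}

```text
time_s: 10.47
ee_pos: [530.6, 12.0, 11.7]
ee_rot: [180.0, -15.1, 57.2]
force: [-5.0, -1.0, 16.3]
gripper_width: 0.3
gripper_force: 8.2
```

The lid is wide open (top crop, lid edge-on at about (115,105)) and the bin and jars are undisturbed. It has been held for about 3.6 s, so I'm letting it up slowly at about 14 mm/s.

{"fn": "apply_moves", "kwargs": {"delta_pos": [[0,0,0.01],[0,0,0.02],[0,0,0.03],[0,0,0.04],[0,0,0.05],[0,0,0.06],[0,0,0.07],[0,0,0.08]], "rot": [[0,0,0],[0,0,0],[0,0,0],[0,0,0],[0,0,0],[0,0,0],[0,0,0],[0,0,0]], "hand": [0,0,0,0,0,0,0,0]}}

```text
time_s: 11.13
ee_pos: [530.5, 11.8, 19.6]
ee_rot: [-180.0, -15.0, 57.1]
force: [-0.1, -0.8, 0.4]
gripper_width: 0.8
gripper_force: 0.5
```

Run:
```python
from h import *
o=[]
for n,(a,b) in(("top",(210,170)),("side",(250,170))):
    f=viewer.grab_frame(n); im=cv2.cvtColor(f["pixels"],cv2.COLOR_RGB2BGR)
    o.append(cv2.resize(im[b:b+160,a:a+150],None,fx=2.6,fy=2.6,interpolation=cv2.INTER_CUBIC))
cv2.imwrite("pics/up1.png",np.hstack(o)); s=env.state(); print(s["ee_pos"],s["force"],s["gripper_force"],s["time_s"])
```

```text
[530.54204344  11.81284729  19.80375715] [-0.70120331 -0.63366024  2.68397223] 1.2223571586218895 11.2333
```

View pics/up1.png

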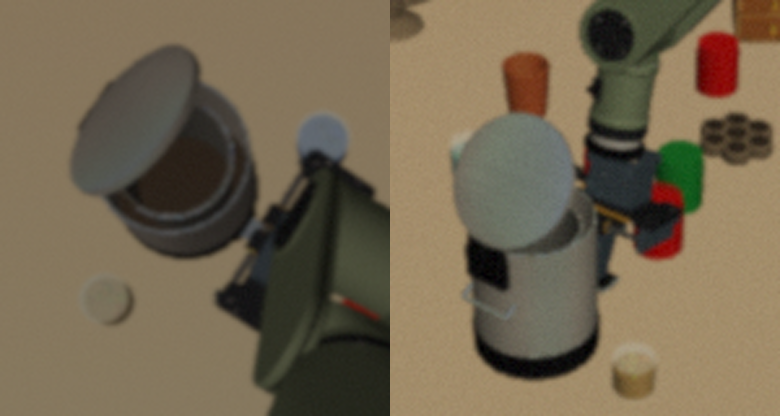

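The lid is following the pedal down. Continuing slowly.

{"fn": "apply_moves", "kwargs": {"delta_pos": [[0,0,0.01],[0,0,0.02],[0,0,0.03],[0,0,0.04],[0,0,0.05],[0,0,0.06],[0,0,0.07],[0,0,0.08],[0,0,0.09],[0,0,0.1]], "rot": [[0,0,0],[0,0,0],[0,0,0],[0,0,0],[0,0,0],[0,0,0],[0,0,0],[0,0,0],[0,0,0],[0,0,0]], "hand": [0,0,0,0,0,0,0,0,0,0]}}

```text
time_s: 12.07
ee_pos: [530.7, 12.0, 31.8]
ee_rot: [180.0, -15.1, 57.1]
force: [-0.2, 1.2, 1.9]
gripper_width: 0.6
gripper_force: 1.0
```

{"fn": "apply_moves", "kwargs": {"delta_pos": [[0,0,0.007],[0,0,0.014],[0,0,0.021],[0,0,0.028],[0,0,0.035],[0,0,0.042],[0,0,0.049],[0,0,0.056],[0,0,0.063],[0,0,0.07]], "rot": [[0,0,0],[0,0,0],[0,0,0],[0,0,0],[0,0,0],[0,0,0],[0,0,0],[0,0,0],[0,0,0],[0,0,0]], "hand": [0,0,0,0,0,0,0,0,0,0]}}

```text
time_s: 12.9
ee_pos: [530.7, 11.8, 40.1]
ee_rot: [180.0, -15.1, 57.1]
force: [0.8, 1.3, 1.4]
gripper_width: 0.8
gripper_force: 1.2
```

{"fn": "apply_moves", "kwargs": {"delta_pos": [[0,0,0.007],[0,0,0.014],[0,0,0.021],[0,0,0.028],[0,0,0.035],[0,0,0.042],[0,0,0.049],[0,0,0.056],[0,0,0.063],[0,0,0.07]], "rot": [[0,0,0],[0,0,0],[0,0,0],[0,0,0],[0,0,0],[0,0,0],[0,0,0],[0,0,0],[0,0,0],[0,0,0]], "hand": [0,0,0,0,0,0,0,0,0,0]}}

```text
time_s: 13.73
ee_pos: [530.2, 11.7, 48.2]
ee_rot: [-180.0, -15.0, 57.1]
force: [-0.5, -0.4, 0.2]
gripper_width: 0.6
gripper_force: 0.0
```

Contact has been released. I'll retreat up and away from the bin, then check.

{"fn": "apply_moves", "kwargs": {"delta_pos": [[-0.02,-0.03,0.08],[-0.06,-0.08,0.25],[-0.12,-0.15,0.5],[-0.2,-0.2,0.8],[-0.3,-0.2,1.0],[-0.4,-0.2,1.0],[-0.6,-0.2,1.0],[-0.8,-0.2,1.0],[-0.9,-0.2,1.0],[-0.9,-0.2,1.0]], "rot": [[0,0,0],[0,0,0],[0,0,0],[0,0,0],[0,0,0],[0,0,0],[0,0,0],[0,0,0],[0,0,0],[0,0,0]], "hand": [0,0,0,0,0,0,0,0,0,0]}}

```text
time_s: 14.57
ee_pos: [419.7, -11.9, 168.0]
ee_rot: [-179.9, -15.0, 57.1]
force: [-0.8, -0.0, -0.5]
gripper_width: 0.2
gripper_force: 0.0
```

Run:
```python
from h import *
o=[]
for n,(a,b) in(("top",(210,170)),("side",(250,170))):
    f=viewer.grab_frame(n); im=cv2.cvtColor(f["pixels"],cv2.COLOR_RGB2BGR)
    o.append(cv2.resize(im[b:b+160,a:a+150],None,fx=2.6,fy=2.6,interpolation=cv2.INTER_CUBIC))
cv2.imwrite("pics/end.png",np.hstack(o)); s=env.state(); print(s["ee_pos"],s["force"],s["time_s"])
```

```text
[423.21939387 -12.45593284 168.66673769] [-0.32454718  0.34819052  0.64334452] 14.6667
```

View pics/end.png

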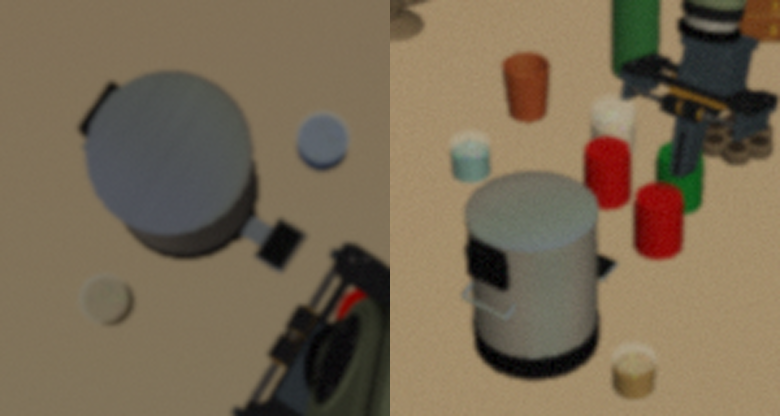

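The lid is shut (top crop (170,150)), the pedal is back up at (282,245), and the bin and jars are where they were. Handing in.

```bash
python3 -c "
from workcell import env
print(env.job_done())"
```

```text
the job is handed in; nothing more can be done
None
```

I pressed the bin's pedal right down, held the lid wide open for about 3.6 s, then let it up slowly so the lid closed with no sign of slamming; in the last pictures the bin and the jars around it hadn't moved, and the job is handed in.

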